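# Gauge the coating of a reel on the measuring stand

## Task

Put the empty reel onto the upright spindle of the measuring stand, hub upwards, so that it sits fully down, and let go of it. Then take the pen-shaped coating gauge out of its sloping holder, hold it upright and set its sprung pin inside the black ring marked on the reel's top flange, pressing gently until the pin is pushed about half-way in. Finish while still holding the gauge steady there like that, and leave the other things on the bench where they are.

Things in the scene. Friction and masses are not known exactly. Their poses are not given: they have to be found in the camera images.
- reel: empty grey steel reel standing on end, 0.3 kg. Two 100 mm flanges (z 0-4 and 44-48 mm), 50 mm core between; above the top flange a bare-steel round hub of 36 mm diameter, z 48-76 mm, by which to grip it from above. A 16 mm bore runs right through. Origin at the centre of its underside, z up the bore
- spot (a point): the spot to measure: the centre of a black ring (13 mm inside, 18 mm outside diameter) on the upper face of the reel's top flange, 36 mm from the bore axis along the reel's x, 48 mm above its underside. Moves with the reel
- seat (a point): centre of the top of the fixed stand's dark round platform (84 mm across, 25 mm above the bench, on a green base plate 130 x 130 x 15 mm), where the reel's underside comes to rest. A fixed steel spindle of 12 mm diameter rises from it along z, 84 mm high, the last 8 mm tapering to 4 mm; it shows 8 mm above a seated reel's hub
- holder: fixed sloping pen holder: black 50 mm square block with an 18 mm hole right through, on a dark base. The centre of its upper face is 75 mm straight above the origin, which is at bench level. The hole's axis leans 20 degrees from vertical towards the holder's -x; x is level. The gauge must be drawn about 55 mm along that axis to come free
- gauge: pen-shaped gauge, 0.12 kg. Origin at the end of its unpressed pin, z along it to its blunt top. Along z (mm): steel pin 6 thick, 0-14; round nose up to 14 thick, 14-54; collar 30 across, 54-58, resting on the holder's face; grey square grip 22 x 22, 58-130, sides along x and y. At the start it sits in the holder, top leaning 20 degrees towards the holder's -x, y level and along the holder's y
- gauge_pin (a joint): how far the gauge's pin is pushed in, m: 0 free, 0.010 fully in (then rigid). Spring: about 1 N to start it moving, 2.2 N half-way, 3.5 N fully in
- pin_end (a point): the rounded end of the gauge's pin, moving with the pin
- tape_roll: to be left alone: cardboard tape roll lying flat, 90 mm outside, 24 mm high; origin under its centre
- screwdriver: to be left alone: screwdriver with a blue handle lying flat, 170 mm long; origin about mid-length
- cleaner: to be left alone: upright yellow cleaner bottle, 60 mm diameter, 170 mm high; origin under its centre
- water_bottle: to be left alone: upright clear bottle, 84 mm diameter, 240 mm high; origin under its centre
- goggles: to be left alone: round-lensed dark goggles lying flat, 122 by 56 mm, 30 mm high; origin under the bridge
- screw_jar: to be left alone: small glass jar with black cap, 60 mm diameter, 70 mm high; origin under its centre
There are look-alikes about, which are no part of the job. What is shaped like the reel but blue or orange is not meant.

How it is judged:
On the way, in this order (a step that is already met when the one before it is completed fails the run):
1. the reel sits fully down on the stand's spindle, hub up, and has been let go (horizontal distance between reel and seat below 0.004 m and z of reel in the frame of seat between -0.003 and 0.003 m and angle between reel's own z axis and vertical below 0.06 rad and contact force between each of the arm, the fingers and reel below 0.1 N), for 0.3 s.
2. the gauge is held clear of its holder while the reel stays seated (horizontal distance between reel and seat below 0.004 m and z of reel in the frame of seat between -0.003 and 0.003 m and angle between reel's own z axis and vertical below 0.06 rad and distance between pin_end and holder above 0.11 m and contact force between gauge and holder below 0.05 N and contact force between the fingers and gauge above 1 N), for 0.1 s.
At the end, for the whole second after the job is handed in: Reel on the seat (3 mm in height, 4 mm off axis, tilt 0.06 rad), robot not touching it; fingers hold the gauge still, 110 mm or more from the holder, upright within 0.14 rad, pin end within 7.5 mm of the spot, pushed in 2 to 8 mm, 0.5 to 6 N on the reel (all of step 2 and contact force between each of the arm, the fingers and reel below 0.1 N and horizontal distance between pin_end and spot below 0.0075 m and angle between gauge's own z axis and vertical below 0.14 rad and value of joint gauge_pin between 0.002 and 0.008 m and contact force between gauge and reel between 0.5 and 6 N and z of pin_end in the frame of spot below 0.003 m and linear speed of gauge below 0.02 m/s); the arm keeps its last pose, push and grip.
It fails at once if the gauge is pressed hard (over 15 N) on the reel (contact force between gauge and reel above 15 N).
It fails at once if another thing on the bench is moved more than 30 mm (distance of any of tape_roll, screwdriver, cleaner, water_bottle, goggles, screw_jar from where it was at the start of the episode above 0.03 m).
It also fails if it takes over 67 s, if anything falls off the work surface, if the arm or the gripper's body presses on something with over 40 N, if the wrist force passes 120 N, or if a joint passes its speed limit or range.

## Robot

A 7-joint arm with a two-finger parallel gripper is mounted at the origin on the work surface. World frame = base frame: x ahead of the robot, y to its left, z up, the work surface at z = 0. Lengths are in m, angles in rad, forces in N, time in s.
With the tool pointing down it reaches from about 0.4 to 0.85 m from the base axis. Payload 10.4 kg.
Tool frame: the origin (TCP) lies midway between the tips of the shut fingers; the grasp point (between the pads) lies r.grip_point_offset behind it (r.grip_point_offset is the distance from the TCP to the grasp point, in m); z points along the fingers, x is the direction in which the jaws open and shut, and the axes are right-handed (so a half turn about z gives the same grasp; the last joint's range is limited). The gripper opens to 87 mm and grips with 3 to 60 N. Pads are 19 mm wide; open, the fingers measure 117 mm over their backs; the gripper's body (75 mm by 190 mm) begins 51 mm behind the grasp point.
Start: joints at [1.325, 0.332, -0.065, 1.46, 0.022, 1.35, -0.088], TCP at [0.138, -0.61, 0.223] pointing down, gripper open.
Joint ranges: [-2.6, 2.6], [-0.5, 2.12], [-1.47, 1.34], [0.16, 2.42], [-1.27, 4.41], [0.06, 2.06], [-2.6, 2.6]. Speed limits (rad/s): [2.22, 2.22, 2.79, 2.79, 3.14, 3.14, 3.14].

## Interface

Orientations are given as a 3x3 rotation matrix whose columns are the frame's x, y, z axes.
In Python, from rig import r gives the robot as it stands. The module is installed in compiled form; this text tells all that it offers.
- The arm moves only by the shell command python3 -m inch 'ROWS' [FORCE]. ROWS is JSON, one flat list of numbers, 7 for each row, row after row: the shift along the world's x, y, z in mm, then the turn, a rotation vector about the world's x, y, z in degrees, then the gripper command: -1 is shut, 1 is fully open, values between are in proportion. A call has 1 to 20 rows; each row shifts and turns the commanded pose from where the row before left it; what a row does not reach is not made up. A row lasts 1/12 s, in which the tool goes at most 41.7 mm and 7.16 degrees, less where a joint would pass 70% of its speed; a pose out of reach is approached as far as the arm can. A call is refused whole if a number of a shift passes 41.7 or a number of a turn 7.16, either way. A call with a gripper value outside its range is refused whole. The fingers move at their own pace and stop on an object; FORCE is the grip in N (left out, the last holds). Time passes only in rows, so rows that do not move let the fingers close. It gives the time, the measured TCP pose, the force and the opening at its end, in the units of the state.
- r.state(): the state, without advancing time (a new reading comes with each control period).
- r.snapshot(name): name is "scene" or "top"; returns (picture, depth): 420x560x3 uint8, red, green, blue; 420x560 float32, m along the optical axis (not along the pixel's ray), 0 where there is no reading.
- r.get_calibration(name): a dict with "fx", "fy", "cx", "cy" (pixels), "D" ([k1, k2, p1, p2, k3] as OpenCV has them; the pictures are not rectified), "xyz" and "rotation" of the camera in the world. Camera axes: x right, y up, looking along -z (the intrinsics and any distortion apply to the point x, -y, -z); pixel columns grow to the right and rows downward; lengths in m; the calibration is good to about 2 mm. A picture is of the moment at which its call begins. get_calibration takes no time and is no camera call.
- r.finish_job(): hands the job in, once; it reports no verdict.
Trained networks look in the newest picture that a camera, given by its name, has taken for a name from the list of things; names that differ only in an ending like _2 or _b are one class to them, and where a whole thing is asked for, a point or a joint stands for the part that bears it (a point fixed in the world has none). Each returns a list of dicts, best first, with "confidence" (0 to 1); they miss things now and then, are a little off and sometimes report something else, mostly with a low value. They report only what shows in the picture. A call takes as long as a camera call. They do not tell look-alikes from the thing itself.
- r.find_in(target, camera): "point" ([x, y, z] in m, in the coordinates of the camera as it stood for that picture, good to about 4 mm: the middle of the surface that is visible of it).
- r.outline_of(target, camera): "mask" (420x560 bool, what is visible of it).
- r.spot_point(target, camera): "point" ([x, y, z] in m, in the coordinates of the camera as it stood for that picture, good to about 4 mm: a listed point, or the origin of a listed thing).
The state is a dict: "clock": time; "joints": joint angles; "qd": joint speeds; "tau": joint torques, N m; "tcp_pos": TCP position; "ee_rot": TCP orientation; "wrist_force": force on the tool from outside, world axes, zero at the start; "ft_torque": the same for the moment, N m; "opening": finger opening in m.
Only numpy, scipy, OpenCV 4.12 (cv2) and the standard library are available. Lean on these libraries where they do the work, as an engineer would, in place of code of your own. Each camera call takes 0.05 s, during which the arm holds its last target.

## Working session

There is one attempt and no reset: what is moved stays moved. The work goes in short steps, Python scripts to look and compute and a shell command to move; the robot and the scene stay as the last step left them, time stands still between calls to the robot, and variables do not carry over. Pictures are saved under pics/ and viewed, and the job is handed in when it is done.

```bash
mkdir -p pics; cat > h.py <<'E'
import numpy as np, cv2
from rig import r
def calib(n):
    c=r.get_calibration(n); return c,np.array(c["xyz"]),np.array(c["rotation"]),np.array([[c["fx"],0,c["cx"]],[0,c["fy"],c["cy"]],[0,0,1]]),np.array(c["D"])
def w(n,p):
    c,t,R,K,D=calib(n); return t+R@np.array(p)
def px2w(n,u,v,d):
    c,t,R,K,D=calib(n)
    p=cv2.undistortPoints(np.array([[[u,v]]],float),K,D)[0,0]
    return t+R@np.array([p[0]*d,-p[1]*d,-d])
def proj(n,X):
    c,t,R,K,D=calib(n); q=R.T@(np.array(X)-t); q=np.array([q[0],-q[1],-q[2]])
    return cv2.projectPoints(q[None],np.zeros(3),np.zeros(3),K,D)[0][0,0]
def pxz(n,u,v,z):
    c,t,R,K,D=calib(n); a=px2w(n,u,v,1.0)-t; return t+a*(z-t[2])/a[2]
def cloud(n,depth):
    c,t,R,K,D=calib(n); h,w_=depth.shape
    vv,uu=np.mgrid[:h,:w_]; p=cv2.undistortPoints(np.stack([uu,vv],-1).reshape(-1,1,2).astype(float),K,D).reshape(h,w_,2)
    P=np.stack([p[...,0]*depth,-p[...,1]*depth,-depth],-1); return P@R.T+t
def save(n,im): cv2.imwrite("pics/"+n+".png",im[...,::-1])
E
python3 - <<'E'
from h import *
for n in ("scene","top"):
    im,d=r.snapshot(n); save(n+"1",im); np.savez("pics/"+n+"1.npz",im=im,d=d)
    c=calib(n); print(n,c[1],c[2].round(3).tolist(),c[0]["fx"],c[4])
    for t in ("reel","seat","spot","holder","gauge","pin_end"):
        for o in r.spot_point(t,n): print(t,w(n,o["point"]).round(3),proj(n,w(n,o["point"])).round(),round(o["confidence"],2))
print(r.state(), r.grip_point_offset)
E
```

```text
scene [ 0.99505817 -0.52526488  1.15714961] [[0.766, -0.537, 0.352], [0.643, 0.646, -0.411], [-0.007, 0.542, 0.841]] 461.1720186147751 [-0.07424281  0.          0.          0.          0.        ]
reel [ 0.665  0.26  -0.002] [362. 191.] 0.96
reel [0.433 0.44  0.002] [336. 122.] 0.88
reel [0.497 0.284 0.002] [323. 158.] 0.77
seat [0.522 0.043 0.024] [281. 207.] 0.83
spot [0.664 0.296 0.048] [371. 174.] 0.92
spot [0.396 0.435 0.047] [327. 108.] 0.85
spot [0.479 0.251 0.052] [313. 152.] 0.61
holder [ 0.544 -0.299 -0.   ] [206. 299.] 0.9
gauge [ 0.566 -0.293  0.025] [212. 299.] 0.68
top [0.46193205 0.01321184 1.39894238] [[-0.016, 0.999, -0.052], [-1.0, -0.016, 0.004], [0.003, 0.052, 0.999]] 466.2560167936829 [-0.04583887  0.          0.          0.          0.        ]
reel [0.431 0.437 0.001] [143. 244.] 0.98
reel [0.499 0.288 0.001] [193. 220.] 0.69
reel [0.663 0.259 0.002] [202. 166.] 0.58
seat [0.524 0.044 0.026] [274. 210.] 0.58
spot [0.48  0.252 0.049] [202. 226.] 0.8
spot [0.401 0.44  0.047] [138. 255.] 0.71
spot [0.66  0.298 0.051] [186. 165.] 0.68
holder [ 0.543 -0.299  0.002] 
[... 253 characters left out ...]

        1.34989968, -0.08849606]), 'qd': array([ 0.00137182, -0.00048775,  0.00037732,  0.00044567,  0.00147578,
       -0.00079915, -0.00076162]), 'tau': array([ 1.18827676e-03, -6.22900271e+01,  2.52866285e-02, -3.90068901e+01,
       -6.11737347e-02,  3.13807488e-02, -3.59692581e-05]), 'tcp_pos': array([ 0.13815228, -0.60955658,  0.22256294]), 'ee_rot': array([[ 2.21015354e-01, -9.75270327e-01,  4.31884736e-05],
       [-9.75270326e-01, -2.21015357e-01, -5.57244784e-05],
       [ 6.38917462e-05, -2.98044714e-05, -9.99999998e-01]]), 'wrist_force': array([ 0.25417848,  0.4050396 , -0.43402574]), 'ft_torque': array([0.00317958, 0.00173538, 0.03242054]), 'opening': 0.0869407285710596} 0.0187
```

View pics/scene1.png

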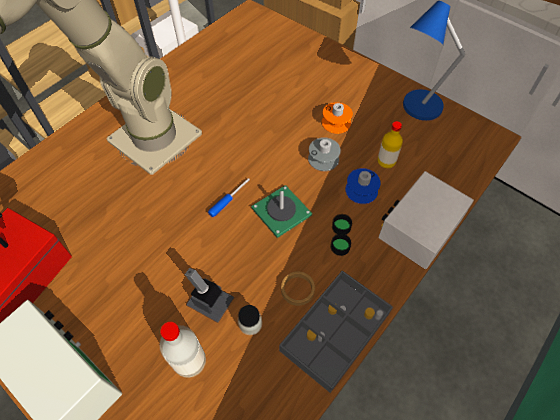

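View pics/top1.png

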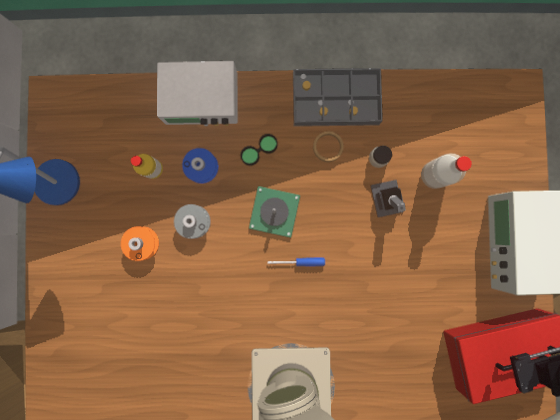

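```bash
python3 - <<'E'
from h import *
for n in ("scene","top"):
    z=np.load("pics/"+n+"1.npz"); im,d=z["im"],z["d"]; C=cloud(n,d)
    def rep(nm,c,rad,z0,z1):
        m=(np.hypot(C[...,0]-c[0],C[...,1]-c[1])<rad)&(C[...,2]>z0)&(C[...,2]<z1)&(d>0)
        P=C[m]; 
        if len(P)<5: print(n,nm,"few"); return
        (cx,cy),rr=cv2.minEnclosingCircle(P[:,:2].astype(np.float32)); print(n,nm,len(P),"med",np.median(P,0).round(4),"circ",round(cx,4),round(cy,4),round(rr,4), "col",im[m].mean(0).round())
    for k,c in {"A":(.664,.26),"B":(.432,.438),"C":(.498,.286)}.items():
        rep(k+" hub",c,.035,.07,.085); rep(k+" fl",c,.06,.042,.054)
    rep("plat",(.523,.0435),.06,.021,.032); rep("spindle",(.523,.0435),.03,.06,.12)
    rep("holdertop",(.544,-.299),.08,.05,.11);rep("grip",(.52,-.299),.12,.12,.24)
E
```

```text
scene A hub 88 med [0.6609 0.257  0.0755] circ 0.661 0.2597 0.019 col [110. 106. 104.]
scene A fl 565 med [0.6664 0.2507 0.0481] circ 0.6593 0.2609 0.0513 col [ 18.  47. 113.]
scene B hub 65 med [0.4348 0.4396 0.0742] circ 0.4341 0.4383 0.019 col [182. 175. 169.]
scene B fl 387 med [0.4437 0.4296 0.0468] circ 0.4335 0.4383 0.0524 col [228. 105.   5.]
scene C hub 79 med [0.4971 0.2818 0.0756] circ 0.4949 0.2841 0.0206 col [183. 177. 172.]
scene C fl 482 med [0.5025 0.2753 0.048 ] circ 0.4942 0.2853 0.0521 col [124. 125. 120.]
scene plat 464 med [0.5238 0.0369 0.0247] circ 0.5186 0.0465 0.0475 col [74. 73. 74.]
scene spindle 45 med [0.523  0.0385 0.0839] circ 0.5214 0.0402 0.0072 col [150. 149. 142.]
scene holdertop 564 med [ 0.5623 -0.303   0.0738] circ 0.5541 -0.2966 0.0389 col [48. 46. 47.]
scene grip 151 med [ 0.5321 -0.3028  0.142 ] circ 0.5271 -0.3015 0.017 col [102. 100. 100.]
top A hub 101 med [0.659  0.2578 0.0764] circ 0.6591 0.2585 0.018 col [123. 119. 118.]
top A fl 713 med [0.6585 0.259  0.0489] circ 0.6597 0.2596 0.0499 col [ 51.  69. 123.]
top B hub 111 med [0.4351 0.4402 0.0768] circ 0.4343 0.4409 0.0187 col [196. 178. 168.]
top B fl 743 med [0.4342 0.4381 0.0488] circ 0.4346 0.4413 0.0515 col [226. 125.  58.]
top C hub 104 med [0.4979 0.284  0.0763] circ 0.4979 0.2843 0.0185 col [189. 181. 177.]
top C fl 738 med [0.4981 0.2837 0.0487] circ 0.4974 0.285 0.0503 col [139. 137. 132.]
top plat 592 med [0.522  0.0446 0.0255] circ 0.5225 0.046 0.057 col [97. 96. 93.]
top spindle 16 med [0.5215 0.0431 0.1048] circ 0.5201 0.0428 0.0045 col [118. 112. 109.]
top holdertop 350 med [ 0.5549 -0.2864  0.0753] circ 0.554 -0.2925 0.0374 col [68. 58. 52.]
top grip 99 med [ 0.526  -0.2984  0.1447] circ 0.5272 -0.3007 0.0174 col [107. 100.  97.]
```

The grey reel is at top px (192,221), the blue one at (200,165) and the orange one at (140,243). The stand is at (274,211) and the gauge in its holder at (392,200). I'll refine the positions from enlarged crops and work out the gauge axis.

```bash
python3 - <<'E'
from h import *
z=np.load("pics/top1.npz"); t=z["im"]; z2=np.load("pics/scene1.npz"); s=z2["im"]
def cr(im,u,v,h): return cv2.resize(im[v-h:v+h,u-h:u+h],(380,380),interpolation=cv2.INTER_CUBIC)
save("crops",np.vstack([np.hstack([cr(t,192,221,24),cr(t,274,211,32)]),np.hstack([cr(s,323,155,24),cr(s,281,205,32)])])[:,:])
save("crop2",np.hstack([cr(t,390,200,32),cr(s,207,292,38)]))
# gauge grip: side/top cloud
for n in("top","scene"):
    z=np.load("pics/"+n+"1.npz"); d=z["d"]; C=cloud(n,d)
    m=(np.hypot(C[...,0]-.525,C[...,1]+.30)<.06)&(C[...,2]>.085)&(C[...,2]<.2)
    for a,b in((.085,.1),(.1,.115),(.115,.13),(.13,.14),(.14,.16)):
        q=C[m&(C[...,2]>=a)&(C[...,2]<b)]; 
        if len(q): print(n,a,len(q),q.mean(0).round(4),q.min(0).round(4),q.max(0).round(4))
for tt in ("tape_roll","screwdriver","cleaner","water_bottle","goggles","screw_jar"):
    print(tt,[(w("top",o["point"]).round(3).tolist(),round(o["confidence"],2)) for o in r.spot_point(tt,"top")][:2])
E
```

```text
top 0.085 37 [ 0.5543 -0.2927  0.0899] [ 0.534  -0.3135  0.085 ] [ 0.5735 -0.2675  0.1   ]
top 0.1 20 [ 0.54   -0.2929  0.1068] [ 0.527  -0.3076  0.1001] [ 0.5471 -0.2849  0.1124]
top 0.115 24 [ 0.5355 -0.2949  0.1223] [ 0.5207 -0.3079  0.1154] [ 0.543  -0.2868  0.1291]
top 0.13 15 [ 0.5319 -0.2949  0.1358] [ 0.5176 -0.3088  0.1322] [ 0.5367 -0.2887  0.1395]
top 0.14 69 [ 0.5233 -0.3007  0.1466] [ 0.5115 -0.3146  0.1405] [ 0.5333 -0.2894  0.1545]
scene 0.085 52 [ 0.5511 -0.2994  0.0922] [ 0.5334 -0.3113  0.0852] [ 0.5731 -0.2777  0.099 ]
scene 0.1 56 [ 0.5443 -0.3016  0.1082] [ 0.5285 -0.3125  0.1001] [ 0.5514 -0.2874  0.115 ]
scene 0.115 46 [ 0.5389 -0.3019  0.1227] [ 0.523  -0.3134  0.1152] [ 0.5456 -0.2881  0.13  ]
scene 0.13 37 [ 0.534  -0.3026  0.1348] [ 0.5104 -0.3148  0.13  ] [ 0.5407 -0.2888  0.1397]
scene 0.14 85 [ 0.5259 -0.303   0.1455] [ 0.5129 -0.3151  0.1402] [ 0.5377 -0.2912  0.1507]
tape_roll [([0.712, -0.125, 0.001], 0.58), ([0.566, -0.293, 0.027], 0.36)]
screwdriver [([0.374, -0.019, -0.003], 0.86), ([0.655, 0.407, 0.003], 0.71)]
cleaner [([0.66, 0.406, 0.003], 0.68)]
water_bottle [([0.625, -0.44, 0.003], 0.77)]
goggles [([0.707, 0.084, 0.0], 0.87)]
screw_jar [([0.679, -0.271, -0.004], 0.56)]
```

View pics/crops.png

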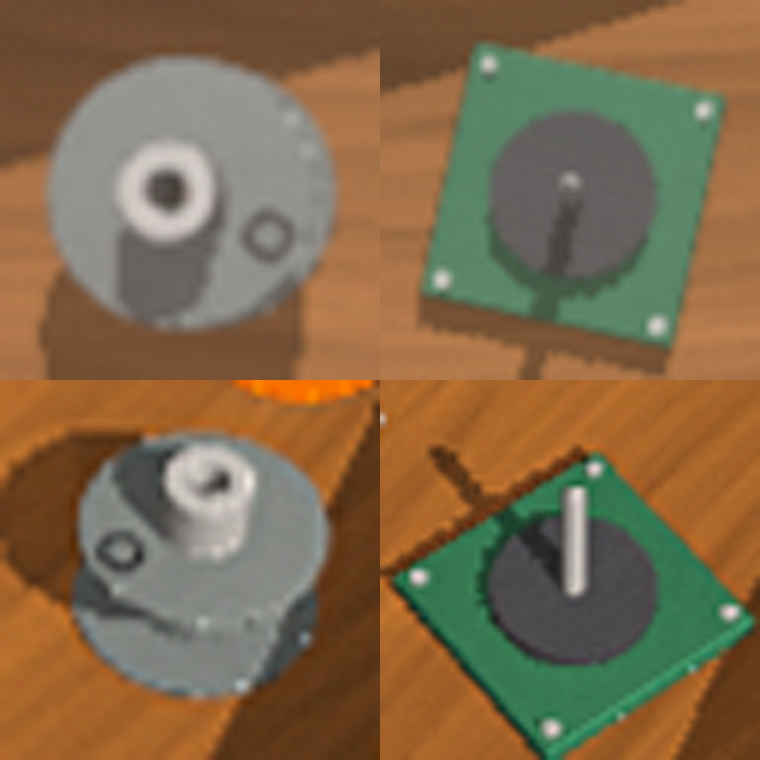

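View pics/crop2.png

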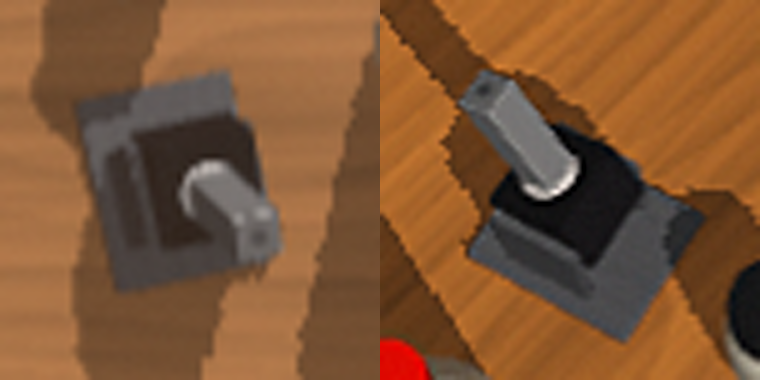

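```bash
python3 - <<'E'
from h import *
def q(n,c,h,x,y,z): 
    u=c[0]-h+x*2*h/380-.5; v=c[1]-h+y*2*h/380-.5; return pxz(n,u,v,z).round(4)
print("hub", q("top",(192,221),24,167,190,.076), q("scene",(323,155),24,211,482-380,.076))
print("flange",q("top",(192,221),24,191,192,.048))
print("ring", q("top",(192,221),24,268,236,.048), q("scene",(323,155),24,121,550-380,.048))
print("spindle", q("top",(274,211),32,190,182,.109), q("scene",(281,205),32,575-380,490-380,.108))
print("plat", q("top",(274,211),32,193,195,.025), q("scene",(281,205),32,573-380,589-380,.025))
print("collar", q("top",(390,200),32,205,190,.079), q("scene",(207,292),38,172,172,.079))
print("gtop", q("top",(390,200),32,259,238,.1465), q("scene",(207,292),38,104,90,.1465))
# holder base edges in top, z~.0?
for n,p in(("top",[(75,100),(228,70),(268,255),(118,292)]),):
    P=[q(n,(390,200),32,*a,.01) for a in p]; print(P)
    for i in range(4): e=P[(i+1)%4]-P[i]; print(np.degrees(np.arctan2(e[1],e[0])).round(1))
E
```

```text
hub [0.4968 0.2851 0.076 ] [0.4976 0.2835 0.076 ]
flange [0.4966 0.282  0.048 ]
ring [0.4801 0.2538 0.048 ] [0.4786 0.2535 0.048 ]
spindle [0.5236 0.0426 0.109 ] [0.5229 0.0421 0.108 ]
plat [0.5212 0.0431 0.025 ] [0.5229 0.0404 0.025 ]
collar [ 0.5472 -0.2943  0.079 ] [ 0.5484 -0.2976  0.079 ]
gtop [ 0.5206 -0.3026  0.1465] [ 0.521  -0.3028  0.1465]
[array([ 0.5982, -0.2457,  0.01  ]), array([ 0.6123, -0.3238,  0.01  ]), array([ 0.5183, -0.3414,  0.01  ]), array([ 0.5009, -0.2649,  0.01  ])]
-79.8
-169.4
102.8
11.2
```

```bash
python3 -m inch '[24,31.5,6,0,0,0,1, 24,31.5,6,0,0,0,1, 24,31.5,6,0,0,0,1, 24,31.5,6,0,0,0,1, 24,31.5,6,0,0,0,1, 24,31.5,6,0,0,0,1, 24,31.5,6,0,0,0,1, 24,31.5,6,0,0,0,1, 24,31.5,6,0,0,0,1, 24,31.5,6,0,0,0,1, 24,31.5,6,0,0,0,1, 24,31.5,6,0,0,0,1, 24,31.5,6,0,0,0,1]'
python3 -m inch '[3.6,37.2,-7,0,0,0,1, 3.6,37.2,-7,0,0,0,1, 3.6,37.2,-7,0,0,0,1, 3.6,37.2,-7,0,0,0,1, 3.6,37.2,-7,0,0,0,1, 3.6,37.2,-7,0,0,0,1, 3.6,37.2,-7,0,0,0,1, 3.6,37.2,-7,0,0,0,1, 3.6,37.2,-7,0,0,0,1, 3.6,37.2,-7,0,0,0,1, 3.6,37.2,-7,0,0,0,1, 3.6,37.2,-7,0,0,0,1, 3.6,37.2,-7,0,0,0,1, 0,0,0,0,0,0,1]'
```

```text
clock: 2.08
tcp_pos: [0.4509, -0.1983, 0.3013]
ee_rot: [[0.221, -0.975, 0.001], [-0.975, -0.221, -0.001], [0.001, -0.0, -1.0]]
wrist_force: [1.2, -1.4, 0.3]
opening: 0.0871
clock: 3.25
tcp_pos: [0.494, 0.2911, 0.208]
ee_rot: [[0.229, -0.973, -0.003], [-0.973, -0.229, 0.004], [-0.004, 0.002, -1.0]]
wrist_force: [-0.9, 0.6, -0.2]
opening: 0.0871
```

```bash
python3 -m inch '[0,0,0,0,0,0,1, 0,0,0,0,0,0,1, 0,0,0,0,0,0,1]'
```

```text
clock: 3.5
tcp_pos: [0.4975, 0.2822, 0.2098]
ee_rot: [[0.219, -0.976, 0.001], [-0.976, -0.219, -0.001], [0.001, -0.0, -1.0]]
wrist_force: [-0.2, -0.9, -0.1]
opening: 0.0867
```

```bash
python3 -m inch '[0,1,-25,0,0,0,1, 0,1,-25,0,0,0,1, 0,0,-25,0,0,0,1, 0,0,-25,0,0,0,1, 0,0,-20,0,0,0,1, 0,0,-10,0,0,0,1, 0,0,-10,0,0,0,1, 0,0,0,0,0,0,1, 0,0,0,0,0,0,1, 0,0,0,0,0,0,1]'
python3 - <<'E'
from h import *
for n,u,v in(("scene",323,150),("top",192,221)):
    im,d=r.snapshot(n); save(n+"2",cv2.resize(im[v-50:v+50,u-60:u+60],(720,600),interpolation=cv2.INTER_CUBIC))
E
```

```text
clock: 4.33
tcp_pos: [0.4977, 0.2858, 0.0709]
ee_rot: [[0.221, -0.975, 0.002], [-0.975, -0.221, 0.001], [-0.0, -0.002, -1.0]]
wrist_force: [-0.0, 0.6, 0.8]
opening: 0.087
```

View pics/scene2.png

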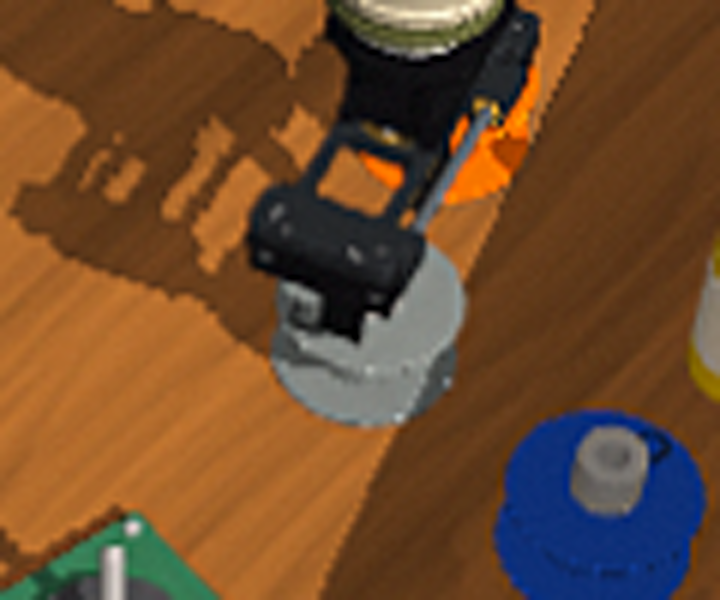

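The gripper straddles the hub (crop px ~370,260) with the right reel under it. Next I lower and close.

```bash
python3 -m inch '[-0.5,-1.5,-10,0,0,0,1, 0,0,-9,0,0,0,1, 0,0,0,0,0,0,1, 0,0,0,0,0,0,1]' 
python3 -m inch '[0,0,0,0,0,0,-1, 0,0,0,0,0,0,-1, 0,0,0,0,0,0,-1, 0,0,0,0,0,0,-1, 0,0,0,0,0,0,-1, 0,0,0,0,0,0,-1, 0,0,0,0,0,0,-1, 0,0,0,0,0,0,-1]' 35
```

```text
clock: 4.77
tcp_pos: [0.496, 0.2838, 0.0498]
ee_rot: [[0.221, -0.975, -0.001], [-0.975, -0.221, -0.001], [0.0, 0.001, -1.0]]
wrist_force: [-0.6, 0.0, 0.7]
opening: 0.0869
clock: 5.43
tcp_pos: [0.4964, 0.284, 0.0506]
ee_rot: [[0.221, -0.975, 0.0], [-0.975, -0.221, -0.0], [0.0, -0.0, -1.0]]
wrist_force: [0.1, 0.6, 0.8]
opening: 0.0416
```

```bash
python3 -m inch '[0,0,0,0,0,0,-1, 0,0,0,0,0,0,-1, 0,0,0,0,0,0,-1, 0,0,0,0,0,0,-1, 0,0,0,0,0,0,-1]' 
python3 -m inch '[0,0,5,0,0,0,-1, 0,0,15,0,0,0,-1, 0,0,25,0,0,0,-1, 0,0,25,0,0,0,-1, 0,0,25,0,0,0,-1, 0,0,25,0,0,0,-1, 0,0,10,0,0,0,-1, 0,0,0,0,0,0,-1, 0,0,0,0,0,0,-1]'
```

```text
clock: 5.85
tcp_pos: [0.4964, 0.2842, 0.0506]
ee_rot: [[0.221, -0.975, 0.0], [-0.975, -0.221, 0.0], [-0.0, -0.0, -1.0]]
wrist_force: [0.7, 1.2, -0.2]
opening: 0.0346
clock: 6.6
tcp_pos: [0.4963, 0.2836, 0.1798]
ee_rot: [[0.221, -0.975, -0.0], [-0.975, -0.221, -0.001], [0.001, 0.0, -1.0]]
wrist_force: [-0.0, 0.2, -3.9]
opening: 0.035
```

```bash
python3 -m inch '[1,-10,0,0,0,0,-1, 2.5,-23,0,0,0,0,-1, 2.5,-23,0,0,0,0,-1, 2.5,-23,0,0,0,0,-1, 2.5,-23,0,0,0,0,-1, 2.5,-23,0,0,0,0,-1, 2.5,-23,0,0,0,0,-1, 2.5,-23,0,0,0,0,-1, 2.5,-23,0,0,0,0,-1, 2.5,-23,0,0,0,0,-1, 2.5,-15,0,0,0,0,-1, 1,-10,0,0,0,0,-1, 0,0,0,0,0,0,-1, 0,0,0,0,0,0,-1, 0,0,0,0,0,0,-1, 0,0,0,0,0,0,-1]'
python3 - <<'E'
from h import *
for n,u,v in(("scene",281,190),("top",274,211)):
    im,d=r.snapshot(n); np.savez("pics/"+n+"3.npz",im=im,d=d); save(n+"3",cv2.resize(im[v-50:v+50,u-60:u+60],(720,600),interpolation=cv2.INTER_CUBIC))
    for o in r.spot_point("reel",n)+r.spot_point("spot",n): print(n,w(n,o["point"]).round(4),o["confidence"])
print(r.state()["tcp_pos"])
E
```

```text
clock: 7.93
tcp_pos: [0.5231, 0.0435, 0.1804]
ee_rot: [[0.223, -0.975, -0.0], [-0.975, -0.223, 0.0], [-0.0, 0.0, -1.0]]
wrist_force: [0.3, -1.1, -2.1]
opening: 0.0346
scene [0.5212 0.043  0.1317] 0.95
scene [6.638e-01 2.617e-01 2.000e-04] 0.65
scene [0.435  0.4381 0.0008] 0.6
scene [0.505  0.0079 0.1769] 0.64
scene [0.6654 0.298  0.05  ] 0.6
top [0.4283 0.4368 0.0056] 0.96
top [6.630e-01 2.596e-01 6.000e-04] 0.88
top [0.3995 0.4389 0.0471] 0.89
top [0.6612 0.2976 0.0492] 0.64
top [ 0.6772 -0.2724 -0.0025] 0.52
[0.52339942 0.04237259 0.18060211]
```

View pics/scene3.png

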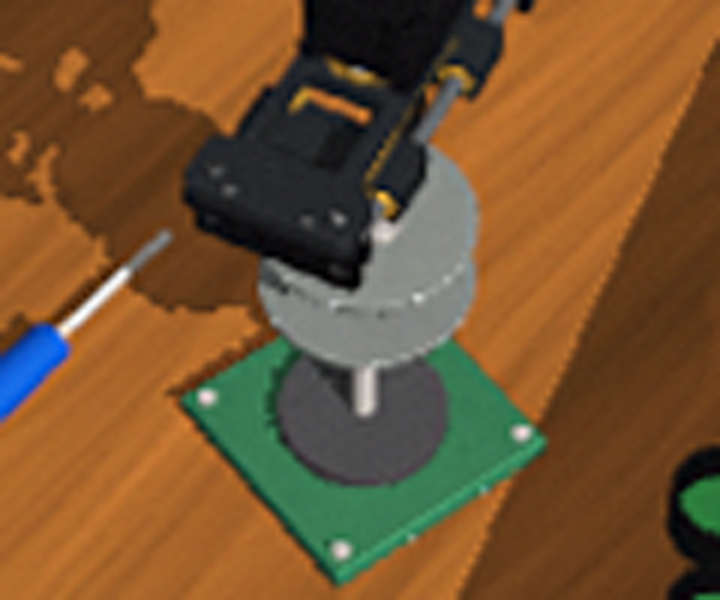

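View pics/top3.png

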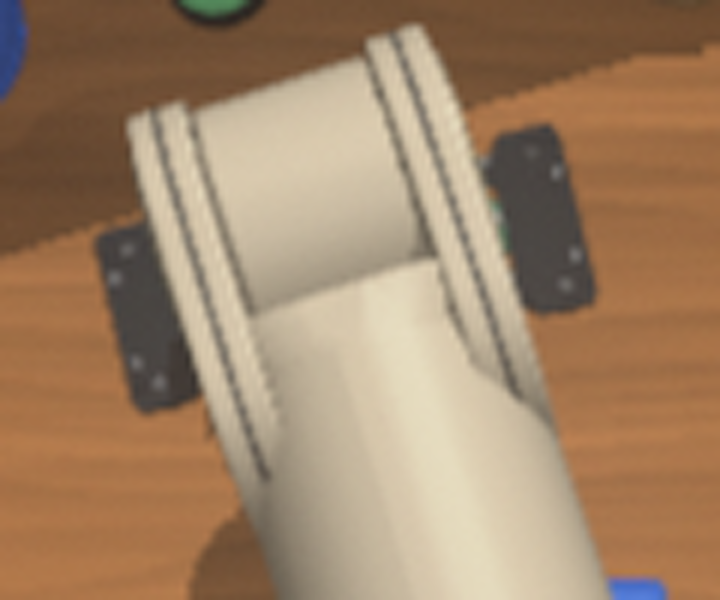

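```bash
python3 - <<'E'
from h import *
from scipy.optimize import least_squares
z=np.load("pics/scene3.npz"); C=cloud("scene",z["d"]); im=z["im"].astype(int)
d=np.hypot(C[...,0]-.523,C[...,1]-.0425)
grey=(abs(im[...,0]-im[...,2])<22)&(im.sum(-1)>230)
for a,b in((.17,.185),(.125,.138)):
    m=(d<.062)&(C[...,2]>a)&(C[...,2]<b)&grey
    P=C[m]; print(len(P),np.median(P[:,2]))
    # rim: outermost per angle sector
    def run(c):
        ang=np.arctan2(P[:,1]-c[1],P[:,0]-c[0]); rr=np.hypot(P[:,0]-c[0],P[:,1]-c[1]); k=(ang*18/np.pi).astype(int)
        return P[[np.where(k==j)[0][rr[k==j].argmax()] for j in np.unique(k) if rr[k==j].max()>.043]]
    Q=run((.523,.0425)); print(len(Q))
    s=least_squares(lambda c:np.hypot(Q[:,0]-c[0],Q[:,1]-c[1])-.05,(.523,.0425),loss="soft_l1",f_scale=.002); print(s.x.round(4),np.std(s.fun).round(4))
# same on initial spindle/platform from scene
z=np.load("pics/scene1.npz"); C=cloud("scene",z["d"]); im=z["im"].astype(int)
dark=(im.max(-1)<110)&(abs(im[...,0]-im[...,1])<15)
m=dark&(abs(C[...,2]-.025)<.006)&(np.hypot(C[...,0]-.523,C[...,1]-.0425)<.052); P=C[m]; print(P[:,:2].mean(0), cv2.minEnclosingCircle(P[:,:2].astype(np.float32)))
E
```

```text
348 0.17744900455975815
21
[0.5209 0.043 ] 0.0011
308 0.13333125988652517
20
[0.5223 0.0435] 0.0013
[0.52379731 0.03829119] ((0.5218257308006287, 0.042133595794439316), 0.042543429881334305)
```

```bash
python3 -m inch '[0,-0.7,-15,0,0,0,-1, 0,0,-5,0,0,0,-1, 0,0,-5,0,0,0,-1, 0,0,-5,0,0,0,-1, 0,0,-5,0,0,0,-1, 0,0,0,0,0,0,-1]'
```

```text
clock: 8.73
tcp_pos: [0.523, 0.0413, 0.1447]
ee_rot: [[0.221, -0.975, -0.001], [-0.975, -0.221, 0.0], [-0.0, 0.001, -1.0]]
wrist_force: [0.1, -0.1, -2.5]
opening: 0.035
```

```bash
python3 -m inch '[0,0,-8,0,0,0,-1, 0,0,-8,0,0,0,-1, 0,0,-8,0,0,0,-1, 0,0,-8,0,0,0,-1, 0,0,-8,0,0,0,-1, 0,0,-8,0,0,0,-1, 0,0,-8,0,0,0,-1, 0,0,-5,0,0,0,-1, 0,0,0,0,0,0,-1, 0,0,0,0,0,0,-1]'
```

```text
clock: 9.57
tcp_pos: [0.5233, 0.0414, 0.0844]
ee_rot: [[0.221, -0.975, -0.0], [-0.975, -0.221, 0.0], [-0.0, 0.0, -1.0]]
wrist_force: [-1.0, -0.7, -3.5]
opening: 0.0346
```

```bash
python3 -m inch '[0,0,-3,0,0,0,-1, 0,0,-3,0,0,0,-1, 0,0,-2,0,0,0,-1, 0,0,0,0,0,0,-1, 0,0,0,0,0,0,-1]'
```

```text
clock: 9.98
tcp_pos: [0.5234, 0.0412, 0.0765]
ee_rot: [[0.221, -0.975, 0.0], [-0.975, -0.221, -0.0], [0.0, -0.0, -1.0]]
wrist_force: [0.9, -0.7, -3.6]
opening: 0.0346
```

```bash
python3 -m inch '[0,0,-1,0,0,0,-1, 0,0,0,0,0,0,-1]'; python3 -m inch '[0,0,0,0,0,0,1, 0,0,0,0,0,0,1, 0,0,0,0,0,0,1, 0,0,0,0,0,0,1, 0,0,0,0,0,0,1, 0,0,0,0,0,0,1, 0,0,0,0,0,0,1, 0,0,0,0,0,0,1]'
```

```text
clock: 10.15
tcp_pos: [0.5236, 0.0413, 0.0756]
ee_rot: [[0.221, -0.975, 0.0], [-0.975, -0.221, -0.0], [0.0, -0.0, -1.0]]
wrist_force: [0.0, 0.1, -3.0]
opening: 0.035
clock: 10.82
tcp_pos: [0.5235, 0.0413, 0.0756]
ee_rot: [[0.221, -0.975, 0.0], [-0.975, -0.221, -0.0], [0.0, -0.0, -1.0]]
wrist_force: [-0.2, -0.0, -0.9]
opening: 0.08
```

```bash
python3 -m inch '[0,0,15,0,0,0,1, 0,0,25,0,0,0,1, 0,0,25,0,0,0,1, 0,0,25,0,0,0,1, 0,0,25,0,0,0,1, 0,0,25,0,0,0,1, 0,0,25,0,0,0,1, -5,-25,20,0,0,0,1, -5,-25,10,0,0,0,1, -5,-25,0,0,0,0,1, -5,-25,0,0,0,0,1, -5,-25,0,0,0,0,1, -5,-25,0,0,0,0,1, -5,-25,0,0,0,0,1, 0,-25,0,0,0,0,1, 0,-25,0,0,0,0,1, 0,0,0,0,0,0,1, 0,0,0,0,0,0,1, 0,0,0,0,0,0,1]'
python3 - <<'E'
from h import *
im,d=r.snapshot("scene"); im2,d2=r.snapshot("top"); np.savez("pics/s4.npz",im=im,d=d,im2=im2,d2=d2)
def cr(im,u,v,h): return cv2.resize(im[v-h:v+h,u-h:u+h],(400,400),interpolation=cv2.INTER_CUBIC)
save("c4",np.hstack([cr(im,284,195,40),cr(im2,272,208,40)]))
save("s4",im)
for n in("scene","top"):
    for t in("reel","spot"):
        for o in r.spot_point(t,n): print(n,t,w(n,o["point"]).round(4),round(o["confidence"],2))
    D=d if n=="scene" else d2; C=cloud(n,D); rr=np.hypot(C[...,0]-.522,C[...,1]-.042)
    m=(rr<.06)&(abs(C[...,2]-.073)<.006); print(m.sum(),np.median(C[m],0),cv2.minEnclosingCircle(C[m][:,:2].astype(np.float32)))
    m=(rr<.025)&(abs(C[...,2]-.101)<.006); print(m.sum(),np.median(C[m],0),cv2.minEnclosingCircle(C[m][:,:2].astype(np.float32)))
print(r.state()["tcp_pos"])
E
```

```text
clock: 12.4
tcp_pos: [0.4885, -0.1828, 0.2705]
ee_rot: [[0.222, -0.975, 0.0], [-0.975, -0.222, 0.0], [-0.0, -0.0, -1.0]]
wrist_force: [0.6, 0.3, 0.3]
opening: 0.0869
scene reel [0.4339 0.4392 0.0016] 0.91
scene reel [0.5217 0.0427 0.0255] 0.86
scene reel [ 6.658e-01  2.605e-01 -6.000e-04] 0.86
scene reel [ 0.7142 -0.1202 -0.0055] 0.6
scene reel [ 0.6296 -0.4414  0.0023] 0.18
scene spot [0.5052 0.0049 0.0708] 0.96
scene spot [0.3993 0.4387 0.0442] 0.89
scene spot [0.6673 0.2949 0.0506] 0.73
644 [0.52973846 0.03288023 0.07275478] ((0.5222619771957397, 0.04182318598031998), 0.051034558564424515)
109 [0.52351983 0.03902762 0.1005759 ] ((0.5225290060043335, 0.03967282176017761), 0.01820121333003044)
top reel [0.5288 0.0419 0.0288] 0.75
top reel [6.628e-01 2.581e-01 6.000e-04] 0.65
top reel [0.4309 0.4393 0.0039] 0.6
top reel [ 0.7064  0.0817 -0.0013] 0.53
top spot [0.5067 0.0096 0.0715] 0.8
top spot [0.3978 0.4375 0.0457] 0.72
top spot [0.66   0.2991 0.0447] 0.59
801 [0.52350572 0.04248015 0.073487  ] ((0.5246593356132507, 0.04321024566888809), 0.049750518053770065)
108 [0.52413844 0.04267311 0.10176616] ((0.5246012806892395, 0.0428580567240715), 0.017633507028222084)
[ 0.48856718 -0.18302809  0.27071265]
```

View pics/c4.png

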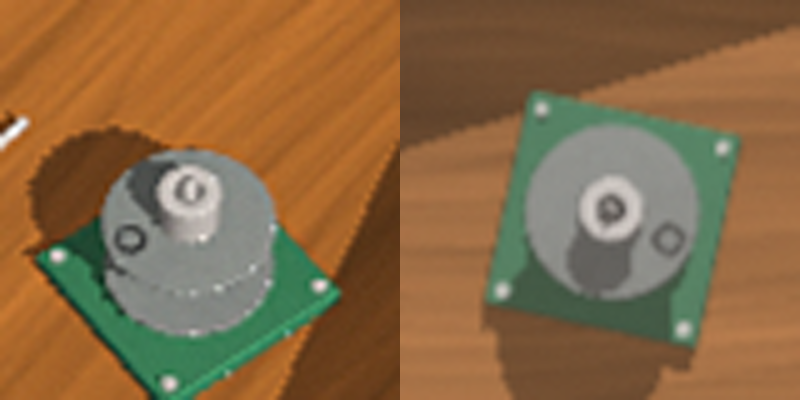

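View pics/s4.png

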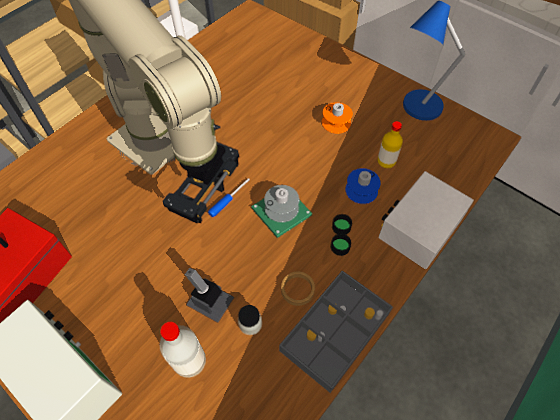

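Reel seated: its flange top measures 0.073, as expected, and the spindle tip shows in the hub. Next is the gauge, approached tilted along its axis.

```bash
python3 -m inch '[4.6,-24.3,-12,0.95,-4.9,-0.45,1, 4.6,-24.3,-12,0.95,-4.9,-0.45,1, 4.6,-24.3,-12,0.95,-4.9,-0.45,1, 4.6,-24.3,-12,0.95,-4.9,-0.45,1, 4.6,-24.3,-12,0,0,0,1, 0,0,-18,0,0,0,1, 0,0,-18,0,0,0,1, 0,0,0,0,0,0,1, 0,0,0,0,0,0,1, 0,0,0,0,0,0,1]'
python3 - <<'E'
from h import *
im,d=r.snapshot("scene"); im2,d2=r.snapshot("top"); np.savez("pics/s5.npz",im=im,d=d,im2=im2,d2=d2)
def cr(im,u,v,h): return cv2.resize(im[v-h:v+h,u-h:u+h],(400,400),interpolation=cv2.INTER_CUBIC)
save("c5",np.hstack([cr(im,205,285,50),cr(im2,388,205,50)]))
print(pxz("scene",269.5,202.5,.073),pxz("top",285.1,215.3,.073))
s=r.state(); print(s["tcp_pos"],s["ee_rot"].round(3))
R=s["ee_rot"];g=s["tcp_pos"]
for k in (-.03,0,.0187): print(proj("scene",g-R[:,2]*k),proj("top",g-R[:,2]*k))
E
```

```text
clock: 13.53
tcp_pos: [0.5121, -0.305, 0.1758]
ee_rot: [[0.19, -0.922, 0.337], [-0.982, -0.18, 0.059], [0.006, -0.342, -0.94]]
wrist_force: [0.8, -0.1, 0.7]
opening: 0.087
[0.50674356 0.00915063 0.073     ] [0.50731877 0.01067736 0.073     ]
[ 0.51216942 -0.30520345  0.17610425] [[ 0.19  -0.922  0.338]
 [-0.982 -0.18   0.058]
 [ 0.007 -0.343 -0.939]]
[189.39776761 271.75410967] [401.53328046 206.9173423 ]
[183.86590173 264.65632536] [404.97772199 210.18598777]
[180.31222879 260.0913985 ] [407.20625149 212.30134753]
```

View pics/c5.png

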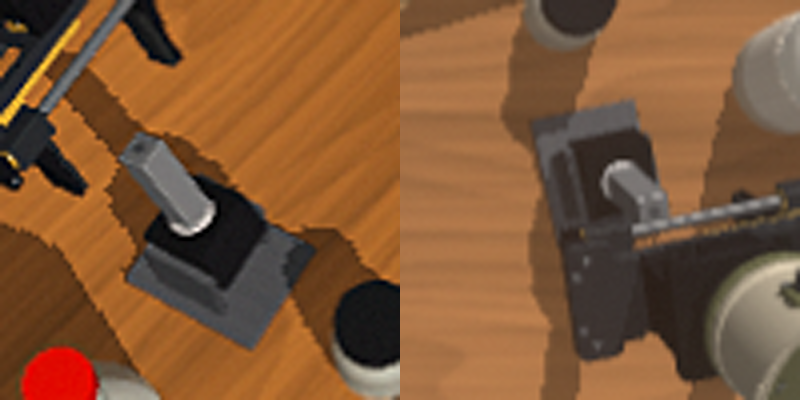

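Both views put the gauge top (left crop (145,150), right crop (252,204)) on the approach line between the fingertips. I'll advance along the axis.

```bash
python3 -m inch '[3.4,0.6,-9.4,0,0,0,1, 3.4,0.6,-9.4,0,0,0,1, 3.4,0.6,-9.4,0,0,0,1, 3.4,0.6,-9.4,0,0,0,1, 3.4,0.6,-9.4,0,0,0,1, 3.4,0.6,-9.4,0,0,0,1, 3.4,0.6,-9.4,0,0,0,1, 3.4,0.6,-9.4,0,0,0,1, 0,0,0,0,0,0,1, 0,0,0,0,0,0,1, 0,0,0,0,0,0,1]'
python3 - <<'E'
from h import *
im,d=r.snapshot("scene"); im2,d2=r.snapshot("top")
def cr(im,u,v,h): return cv2.resize(im[v-h:v+h,u-h:u+h],(400,400),interpolation=cv2.INTER_CUBIC)
save("c6",np.hstack([cr(im,205,285,40),cr(im2,388,205,40)]))
E
```

```text
clock: 14.55
tcp_pos: [0.5388, -0.3005, 0.0997]
ee_rot: [[0.189, -0.923, 0.337], [-0.982, -0.179, 0.059], [0.006, -0.342, -0.94]]
wrist_force: [-0.7, -0.2, 0.5]
opening: 0.0871
```

View pics/c6.png

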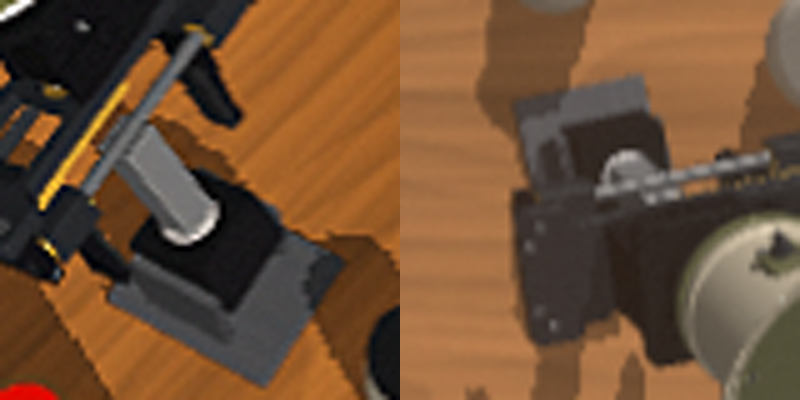

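```bash
python3 -m inch '[0,0,0,0,0,0,-1, 0,0,0,0,0,0,-1, 0,0,0,0,0,0,-1, 0,0,0,0,0,0,-1, 0,0,0,0,0,0,-1, 0,0,0,0,0,0,-1, 0,0,0,0,0,0,-1, 0,0,0,0,0,0,-1, 0,0,0,0,0,0,-1, 0,0,0,0,0,0,-1, 0,0,0,0,0,0,-1, 0,0,0,0,0,0,-1, 0,0,0,0,0,0,-1, 0,0,0,0,0,0,-1, 0,0,0,0,0,0,-1]' 25
python3 -c "
from rig import r
s=r.state();print(s['wrist_force'],s['ft_torque'],s['tcp_pos'])"
```

```text
clock: 15.9
tcp_pos: [0.5386, -0.3003, 0.0994]
ee_rot: [[0.189, -0.923, 0.336], [-0.982, -0.179, 0.06], [0.005, -0.341, -0.94]]
wrist_force: [-0.1, 0.1, 0.1]
opening: 0.0215
[-0.10043671  0.13262426  0.13975043] [-0.01016968  0.40746929  0.08120716] [ 0.53860784 -0.30033142  0.09935804]
```

```bash
python3 -m inch '[-1.4,-0.25,3.8,0,0,0,-1, -2.7,-0.5,7.5,0,0,0,-1, -2.7,-0.5,7.5,0,0,0,-1]'
python3 -m inch '[-2.7,-0.5,7.5,0,0,0,-1, -2.7,-0.5,7.5,0,0,0,-1, -2.7,-0.5,7.5,0,0,0,-1, -2.7,-0.5,7.5,0,0,0,-1, -2.7,-0.5,7.5,0,0,0,-1, -2.7,-0.5,7.5,0,0,0,-1, -2.7,-0.5,7.5,0,0,0,-1, -2.7,-0.5,7.5,0,0,0,-1, 0,0,20,0,0,0,-1, 0,0,30,0,0,0,-1, 0,0,30,0,0,0,-1, 0,0,0,0,0,0,-1, 0,0,0,0,0,0,-1]'
```

```text
clock: 16.15
tcp_pos: [0.5315, -0.3015, 0.1187]
ee_rot: [[0.189, -0.923, 0.336], [-0.982, -0.179, 0.06], [0.005, -0.341, -0.94]]
wrist_force: [0.1, -0.1, -1.5]
opening: 0.0219
clock: 17.23
tcp_pos: [0.5109, -0.3061, 0.2604]
ee_rot: [[0.189, -0.922, 0.339], [-0.982, -0.18, 0.057], [0.008, -0.343, -0.939]]
wrist_force: [0.1, -1.3, -1.9]
opening: 0.0217
```

```bash
python3 -m inch '[0,10,0,-0.95,4.9,0,-1, 0,20,0,-0.95,4.9,0,-1, 0,25,0,-0.95,4.9,0,-1, 0,25,0,-0.95,4.9,0,-1, 0,25,0,0,0,0,-1, 0,25,0,0,0,0,-1, 0,25,0,0,0,0,-1, 0,25,0,0,0,0,-1, 0,25,0,0,0,0,-1, 0,25,0,0,0,0,-1, 0,20,0,0,0,0,-1, 0,10,0,0,0,0,-1, 0,0,0,0,0,0,-1, 0,0,0,0,0,0,-1, 0,0,0,0,0,0,-1]'
python3 - <<'E'
from h import *
s=r.state(); g=s["tcp_pos"]; R=s["ee_rot"]; print(g,R.round(4),s["wrist_force"])
im,d=r.snapshot("scene"); np.savez("pics/s7.npz",im=im,d=d); save("s7",im)
u,v=proj("scene",g+R[:,2]*.04).astype(int); print(u,v)
h=45
save("c7",cv2.resize(im[v-h:v+h,u-h:u+h],(600,600),interpolation=cv2.INTER_CUBIC))
for k in (-.05,0,.05,.079): print(k,((proj("scene",g+R[:,2]*k)-[u-h,v-h]+.5)*600/(2*h)).round())
for t in("pin_end","gauge"):
    for o in r.spot_point(t,"scene"): print(t,w("scene",o["point"]).round(4),o["confidence"])
E
```

```text
clock: 18.48
tcp_pos: [0.5101, -0.0474, 0.2577]
ee_rot: [[0.189, -0.982, 0.0], [-0.982, -0.189, -0.006], [0.006, 0.001, -1.0]]
wrist_force: [0.7, 0.4, -0.9]
opening: 0.0215
[ 0.5100643  -0.04740674  0.25771338] [[ 1.889e-01 -9.820e-01  2.000e-04]
 [-9.820e-01 -1.889e-01 -5.700e-03]
 [ 5.600e-03  9.000e-04 -1.000e+00]] [ 0.66807251  0.38256841 -0.9209621 ]
254 185
-0.05 [295. 157.]
0 [302. 243.]
0.05 [308. 323.]
0.079 [312. 367.]
gauge [ 0.5122 -0.0482  0.1797] 0.53
```

View pics/c7.png

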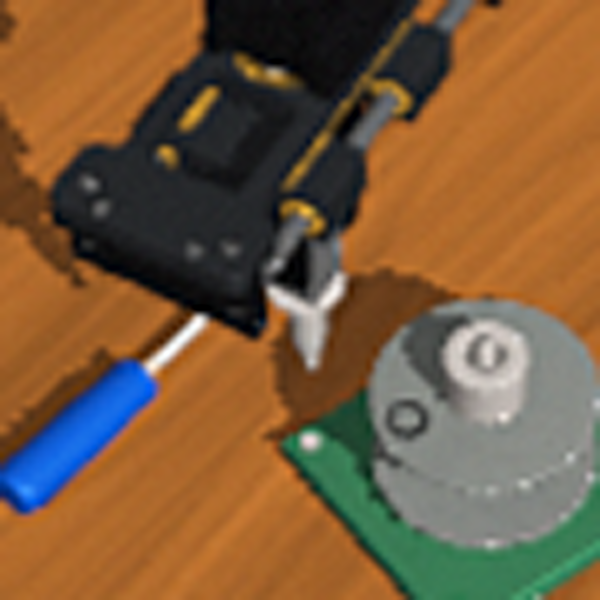

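```bash
python3 -m inch '[-0.5,8,0,0,0,0,-1, -0.5,14,0,0,0,0,-1, -1,15,0,0,0,0,-1, -1,13,0,0,0,0,-1, 0,7.2,0,0.3,0,0,-1, 0,0,-20,0,0,0,-1, 0,0,-25,0,0,0,-1, 0,0,-20,0,0,0,-1, 0,0,-15,0,0,0,-1, 0,0,-5,0,0,0,-1, 0,0,0,0,0,0,-1, 0,0,0,0,0,0,-1, 0,0,0,0,0,0,-1]'
cat > look.py <<'E'
from h import *
import sys
s=r.state(); g=s["tcp_pos"]; R=s["ee_rot"]; print(g.round(4),R[:,2].round(4),s["wrist_force"].round(2),s["opening"])
h=30; out=[]
for n in("scene","top"):
    im,d=r.snapshot(n); u,v=proj(n,[.5068,.0096,.085]).astype(int)
    out.append(cv2.resize(im[v-h:v+h,u-h:u+h],(400,400),interpolation=cv2.INTER_CUBIC))
    print(n,"tip",((proj(n,g+R[:,2]*.0797)-[u-h,v-h]+.5)*400/(2*h)).round(),"ring",((proj(n,[.507,.0098,.073])-[u-h,v-h]+.5)*400/(2*h)).round())
save(sys.argv[1],np.hstack(out))
E
python3 look.py c8
```

```text
clock: 19.72
tcp_pos: [0.5079, 0.0116, 0.1743]
ee_rot: [[0.191, -0.982, 0.003], [-0.982, -0.191, -0.0], [0.001, -0.003, -1.0]]
wrist_force: [-0.1, -0.3, -1.2]
opening: 0.0221
[0.5079 0.0116 0.1743] [ 2.7e-03 -2.0e-04 -1.0e+00] [-0.14 -0.26 -1.17] 0.022051626065820874
scene tip [212. 189.] ring [208. 219.]
top tip [202. 202.] ring [206. 206.]
```

View pics/c8.png

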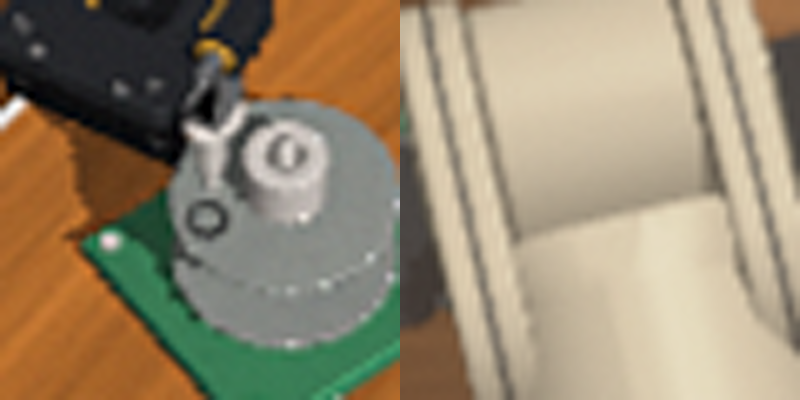

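```bash
python3 -m inch '[-1,-1.8,-8,0,0,0,-1, 0,0,-6,0,0,0,-1, 0,0,-3,0,0,0,-1, 0,0,0,0,0,0,-1, 0,0,0,0,0,0,-1, 0,0,0,0,0,0,-1]'
python3 look.py c9
```

```text
clock: 20.32
tcp_pos: [0.5063, 0.0099, 0.1562]
ee_rot: [[0.191, -0.982, 0.001], [-0.982, -0.191, -0.0], [0.0, -0.001, -1.0]]
wrist_force: [0.5, 0.5, -0.9]
opening: 0.0217
[0.5063 0.0099 0.1562] [ 0.001 -0.    -1.   ] [ 0.49  0.46 -0.92] 0.021707378290848043
scene tip [207. 214.] ring [208. 219.]
top tip [206. 207.] ring [206. 206.]
```

View pics/c9.png

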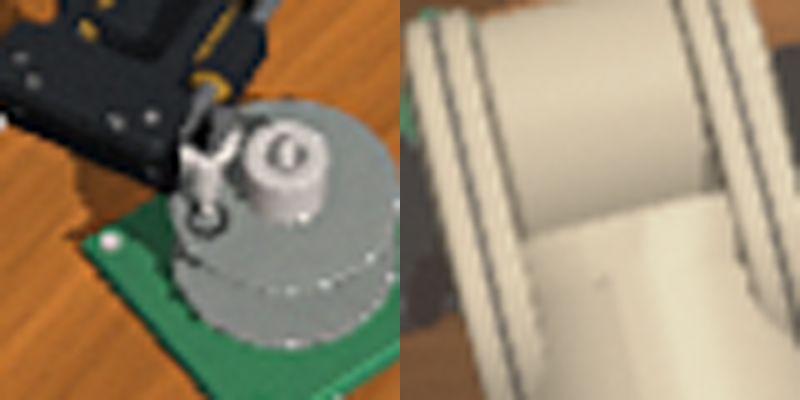

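The pin is over the ring, about 3 mm up (left crop, tip (207,212), ring (208,219)). Averaging the force reading as I lower.

```bash
cat > f.py <<'E'
from h import *
F=[];Z=[]
for i in range(10): r.snapshot("scene"); s=r.state(); F.append(s["wrist_force"]); Z.append(s["tcp_pos"])
print("F",np.mean(F,0).round(2),"sd",np.std(F,0).round(2),"tcp",np.mean(Z,0).round(5),s["clock"])
E
python3 f.py
python3 -m inch '[0.3,0,-2,0,0,0,-1, 0,0,0,0,0,0,-1, 0,0,0,0,0,0,-1, 0,0,0,0,0,0,-1]'; python3 f.py
python3 -m inch '[0,0,-2,0,0,0,-1, 0,0,0,0,0,0,-1, 0,0,0,0,0,0,-1, 0,0,0,0,0,0,-1]'; python3 f.py
```

```text
F [ 0.06  0.15 -1.25] sd [0.45 0.46 0.49] tcp [0.50628 0.00979 0.15627] 20.9167
clock: 21.25
tcp_pos: [0.5065, 0.0098, 0.1541]
ee_rot: [[0.191, -0.982, 0.001], [-0.982, -0.191, -0.0], [0.0, -0.001, -1.0]]
wrist_force: [0.0, -0.8, -1.1]
opening: 0.0213
F [-0.03  0.06 -1.13] sd [0.39 0.41 0.33] tcp [0.50654 0.00977 0.15419] 21.75
clock: 22.08
tcp_pos: [0.5065, 0.0098, 0.1522]
ee_rot: [[0.191, -0.982, 0.001], [-0.982, -0.191, -0.0], [0.0, -0.001, -1.0]]
wrist_force: [0.4, 0.8, -1.5]
opening: 0.022
F [ 0.2   0.24 -0.98] sd [0.46 0.41 0.48] tcp [0.5065  0.00978 0.15217] 22.5833
```

```bash

python3 -m inch '[0,0,-1.5,0,0,0,-1, 0,0,0,0,0,0,-1, 0,0,0,0,0,0,-1, 0,0,0,0,0,0,-1]'; python3 f.py
python3 -m inch '[0,0,-1.5,0,0,0,-1, 0,0,0,0,0,0,-1, 0,0,0,0,0,0,-1, 0,0,0,0,0,0,-1]'; python3 f.py
```

```text
clock: 22.92
tcp_pos: [0.5066, 0.0097, 0.1507]
ee_rot: [[0.191, -0.982, 0.001], [-0.982, -0.191, -0.0], [0.0, -0.001, -1.0]]
wrist_force: [-0.4, -0.1, 0.2]
opening: 0.0219
F [ 0.04 -0.07  0.49] sd [0.28 0.35 0.36] tcp [0.50655 0.00979 0.15072] 23.4167
clock: 23.75
tcp_pos: [0.5065, 0.0098, 0.1492]
ee_rot: [[0.191, -0.982, 0.001], [-0.982, -0.191, -0.0], [0.0, -0.001, -1.0]]
wrist_force: [0.3, 0.0, 0.9]
opening: 0.022
F [-0.13  0.11  0.77] sd [0.44 0.64 0.34] tcp [0.50654 0.00978 0.1492 ] 24.25
```

```bash

python3 -m inch '[0,0,-1.5,0,0,0,-1, 0,0,0,0,0,0,-1, 0,0,0,0,0,0,-1, 0,0,0,0,0,0,-1, 0,0,0,0,0,0,-1]'; python3 f.py; python3 f.py; python3 look.py c10
python3 - <<'E'
from h import *
im,d=r.snapshot("scene"); save("s10",im); C=cloud("scene",d); rr=np.hypot(C[...,0]-.522,C[...,1]-.042)
m=(rr<.06)&(abs(C[...,2]-.073)<.006); print(np.median(C[m],0),cv2.minEnclosingCircle(C[m][:,:2].astype(np.float32)))
for t in("reel","spot","pin_end"):
    for o in r.spot_point(t,"scene")[:3]: print(t,w("scene",o["point"]).round(4),round(o["confidence"],2))
E
```

```text
clock: 24.67
tcp_pos: [0.5066, 0.0098, 0.1477]
ee_rot: [[0.191, -0.982, 0.001], [-0.982, -0.191, -0.0], [0.0, -0.001, -1.0]]
wrist_force: [0.2, 1.0, 1.2]
opening: 0.0221
F [ 0.29 -0.14  0.74] sd [0.34 0.39 0.6 ] tcp [0.50655 0.00979 0.1477 ] 25.1667
F [ 0.19 -0.33  1.32] sd [0.42 0.47 0.48] tcp [0.50652 0.00979 0.14768] 25.6667
[0.5065 0.0098 0.1477] [ 1.1e-03 -2.0e-04 -1.0e+00] [ 0.03 -0.69  0.35] 0.02189809464647512
scene tip [208. 225.] ring [208. 219.]
top tip [206. 207.] ring [206. 206.]
[0.53557296 0.03391117 0.0726281 ] ((0.522336483001709, 0.041468966752290726), 0.05121854692697525)
reel [ 0.6641  0.2572 -0.0041] 0.93
reel [ 0.4347  0.437  -0.0013] 0.83
spot [0.5034 0.0057 0.0725] 0.96
spot [0.3953 0.4364 0.0474] 0.92
spot [0.6653 0.2965 0.0483] 0.92
```

View pics/c10.png

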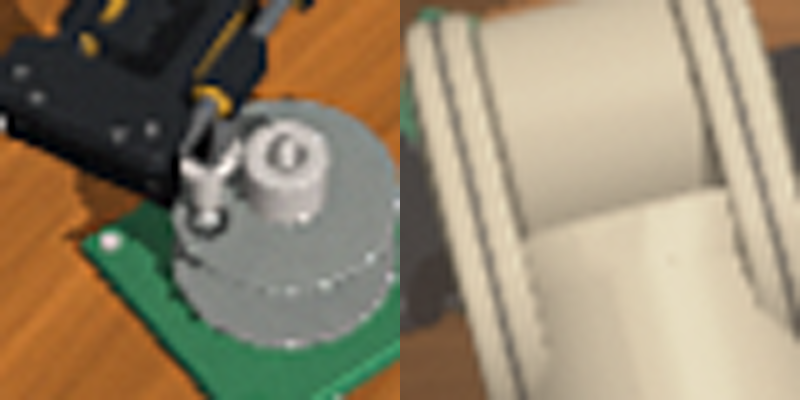

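View pics/s10.png

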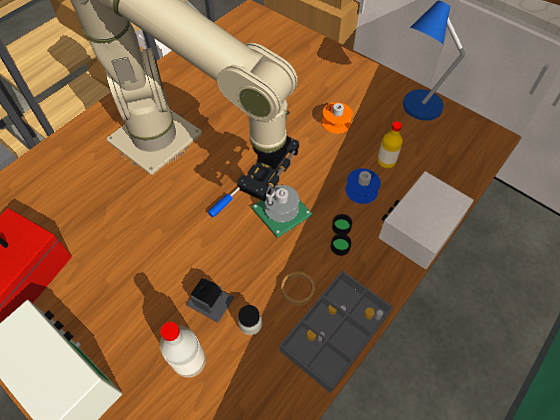

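```bash
python3 f.py; python3 -c "
from rig import r
print(r.finish_job())"
```

```text
F [0.25 0.13 1.02] sd [0.54 0.3  0.49] tcp [0.50652 0.00977 0.14767] 26.4667
the job is handed in; nothing more can be done
None
```

I put the grey reel on the spindle and let go, then drew the gauge out of its holder. The job was handed in at about 26.5 s with the gauge still held upright and its pin pressed inside the ring. `finish_job` reports no verdict, so these are my own last checks:

- **Reel:** its flange top measured 72.6–73.5 mm high (73 expected). In each camera its centre was within about 2 mm of the stand's.
- **Gauge:** upright to about 0.001 rad by the tool pose, and the picture shows the pin inside the ring. By calculation the tip is within about 1 mm of the ring centre.
- **Press:** about 2.2 N net of the gauge's weight, from averaged wrist readings. Going by where contact began, the pin is about 4.8 mm in, so roughly half-way.
- **Other things:** they look unmoved in the last scene picture; I did not measure them again.

Three things disagreed or could not be confirmed:

- **Spot position:** the network placed the spot about 5 mm from my own pixel measurement. I used mine, because it agrees with the ring in the picture and with the stated 36 mm radius.
- **Reel in the last picture:** the network did not report the seated reel, which the gripper partly hid. The reel height and centre above come from the depth images instead.
- **Top camera:** the arm blocked its view during the press, so that stage was checked with the scene camera only.

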